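Refit the index plunger of the tube-rack dock

ROBOT

A 6-joint arm with a two-finger parallel gripper is mounted at the origin on the work surface. World frame = base frame: x ahead of the robot, y to its left, z up, the work surface at z = 0. Lengths are in m, angles in rad, forces in N, time in s.
With the tool pointing down it reaches from about 0.3 to 0.875 m from the base axis. Payload 6.4 kg.
Tool frame: the origin (TCP) lies between the finger pads; the fingertips stand ctrl.tip_extent ahead of it and the grasp point (between the pads) is the TCP (ctrl.tip_extent is the distance from the TCP to the fingertips, in m); z points along the fingers, y is the line along which they close (so a half turn about z gives the same grasp; the last joint's range is limited). The gripper opens to 85 mm and grips with 20 to 120 N. Pads are 22 mm wide; open, the fingers measure 114 mm over their backs; the gripper's body (76 mm by 85 mm) begins 54 mm behind the grasp point. The pads swing forward as they close: fully open they stand 13 mm farther back than shut.
Start: joints at [-1.306, 0.181, 1.607, -0, 1.354, -0.206], TCP at [0.261, -0.512, 0.218] pointing down, gripper open.
Joint ranges: [-2.99, 2.99], [-0.89, 2.07], [0.3, 2.58], [-1.14, 4.28], [0, 2.63], [-3.12, 3.12]. Speed limits (rad/s): [2.57, 2.57, 3.01, 3.14, 3.14, 3.14].

INTERFACE

Orientations are given as a unit quaternion [w, x, y, z].
In Python, from bench import ctrl gives the robot as it stands.
- The arm moves only by the tool send_rows, never from a script. Its arguments are lists of equal length, an entry for each row: "dr": the turn, a rotation vector about the tool's x, y, z in units of 6 degrees (1.0 is 6 degrees), a list of three; "xyz": the shift along the tool's x, y, z in cm, a list of three; "jaw": the opening in per cent of the stroke, from 0 (shut) to 100 (fully open). In form: {"dr": [[wx, wy, wz], ...], "xyz": [[dx, dy, dz], ...], "jaw": [jaw, ...]}. A call has exactly 8 rows; each row is the pose to reach, as a shift and turn from the pose commanded when the call began, along the tool's axes at that moment; what a row does not reach only later rows make up. A row lasts 1/8 s, in which the tool goes at most 62.5 mm and 10.7 degrees, less where a joint would pass 70% of its speed; a pose out of reach is approached as far as the arm can. A call with a gripper value outside its range is refused whole. The fingers move at their own pace and stop on an object; the grip force is fixed at half the most. Time passes only in rows, so rows that repeat a pose let the fingers close, or fill a call up. It gives the time, the measured TCP pose, the force, the opening and the grip force at its end, in the units of the state.
- ctrl.get_obs(): the state, without advancing time (a new reading comes with each control period).
- ctrl.camera(name): name is "side" or "top"; returns the picture (420x560x3 uint8, red, green, blue); there is no depth.
- ctrl.calibration(name): a dict with "camera_matrix" (3x3 intrinsics, pixels), "world_from_camera" (4x4, takes a point from camera to world coordinates). Camera axes: x right, y up, looking along -z (the intrinsics and any distortion apply to the point x, -y, -z); pixel columns grow to the right and rows downward; lengths in m; the calibration is good to about 2 mm. A picture is of the moment at which its call begins. calibration takes no time and is no camera call.
- ctrl.hand_in(): hands the job in; it is judged then, once.
The state is a dict: "time_s": time; "q": joint angles; "dq": joint speeds; "joint_efforts": joint torques, N m; "eef_pos": TCP position; "eef_rot": TCP orientation; "wrist_force": force on the tool from outside, world axes, zero at the start; "torque": the same for the moment, N m; "opening": opening from 0.0 (shut) to 1.0 (fully open); "grasp_force": force on a finger pad.
Only numpy, scipy, OpenCV 4.12 (cv2) and the standard library are available. Lean on these libraries where they do the work, as an engineer would, in place of code of your own. Each camera call takes 0.05 s, during which the arm holds its last target. There are 200 camera calls.

TASK

Take the spring-loaded index plunger out of its parking block and refit it in the white tube-rack dock: its pin belongs in the one unmarked blind hole in the dock's black deck plate, so set the tip down lightly on the bare plate near the edge of the search area, slide it across the plate until it drops into the hole, then lower the plunger until its flange sits flush on the plate, upright, and let go. Never bear on the dock with more than 40 N, and leave the tube rack, bottle and jar where they are.

Things in the scene. Friction and masses are not known exactly. Their poses are not given: they have to be found in the camera images.
- dock: Fixed white housing, 180 x 180 mm, 31 mm high; origin at the centre of its underside, z up. A 3 mm thick white bezel on top has an 84 x 84 mm square window centred on the origin; in it lies a flat matt-black steel deck plate, its surface 28 mm above the origin. A blue stop bar (8 mm wide, 160 mm long, top at 37 mm) lies along the housing's own +x edge, at x = 82 mm.
- window (a point): Centre of the dock's window, on the plate surface, axes as the dock's. The plate has one unmarked blind round hole, 13 mm diameter, 1 mm chamfer, 18 mm deep. Its place differs each time: its centre lies anywhere within +-10 mm of this point along the dock's x and +-10 mm along its y (the search area). The plate does not shift under the tool.
- plunger: Loose index plunger, about 170 g, upright. Orange square grip 22 x 22 mm (flats face its own x and y), 5 to 50 mm above the origin, thin black cap on top; below it a steel flange, 32 mm diameter, 5 mm thick. Origin at the centre of the flange's underside, z up. At the start the flange rests on the parking block; when seated in the dock it lies on the deck plate.
- pin_tip (a point): Tip of the plunger's steel pin: 10 mm diameter, rounded tip, on the plunger's axis, standing 14 mm out below the flange. The pin is sprung: it can be pushed up to 8 mm into the plunger; it begins to yield at 1.5 N and takes 0.5 N more per mm, 5.5 N at the end of its stroke, after which it is rigid. Over the hole it springs out again.
- park: Fixed aluminium parking block, 70 x 70 x 30 mm; origin at the centre of its underside. It holds the plunger upright in a loose 19 mm hole, 24 mm deep, at the centre of its top.
- tube_rack: Bystander: white rack of capped sample tubes, 60 x 160 mm, 92 mm high, origin at the centre of its underside.
- sanitiser: Bystander: clear bottle with a blue cap, 66 mm diameter, 170 mm high, origin at the centre of its underside.
- swab_jar: Bystander: glass jar with a white lid, 64 mm diameter, 75 mm high, origin at the centre of its underside.
Not all that is in view belongs to the job. There is more than one size of the park; the one meant has the size given above. There is more than one size of the plunger; the one meant has the size given above.

How it is judged:
By the outcome, as a careful person would: the job done as asked, in the order asked, and still so for the second after the job is handed in, with the robot touching nothing.
It also fails if it takes over 64 s, if anything falls off the work surface, if the arm or the gripper's body presses on something with over 40 N, if the wrist force passes 120 N, or if a joint passes its speed limit or range.

## Working session

There is one attempt and no reset: what is moved stays moved. The work goes in short steps, Python scripts to look and compute and a tool call to move; the robot and the scene stay as the last step left them, time stands still between calls to the robot, and variables do not carry over. Pictures are saved under pics/ and viewed, at most 10 in all, crops included, and the job is handed in when it is done.

Besides the shell and the picture viewer there is one more tool, called by a JSON object that holds its "fn" and its "kwargs". send_rows: Moves the arm, as the interface text tells. Its arguments: {"type":"object","properties":{"dr":{"type":"array","items":{"type":"array","items":{"type":"number"}}},"xyz":{"type":"array","items":{"type":"array","items":{"type":"number"}}},"jaw":{"type":"array","items":{"type":"number"}}},"required":["dr","xyz","jaw"]}

```bash
mkdir -p pics
python3 - <<'E'
from bench import ctrl
import cv2,numpy as np
for n in("top","side"):
    im=ctrl.camera(n); cv2.imwrite(f"pics/{n}0.png",cv2.cvtColor(im,cv2.COLOR_RGB2BGR))
    c=ctrl.calibration(n);print(n,{k:np.round(v,3).tolist() if not isinstance(v,str) else v for k,v in c.items()})
o=ctrl.get_obs();print(o,ctrl.tip_extent)
E
```

```text
top {'camera_matrix': [[493.876, 0.0, 284.776], [0.0, 493.876, 207.206], [0.0, 0.0, 1.0]], 'world_from_camera': [[-0.009, 0.998, -0.067, 0.477], [-1.0, -0.008, 0.008, -0.029], [0.007, 0.067, 0.998, 1.257], [0.0, 0.0, 0.0, 1.0]]}
side {'camera_matrix': [[385.054, 0.0, 276.703], [0.0, 385.054, 204.919], [0.0, 0.0, 1.0]], 'world_from_camera': [[-0.65, 0.43, -0.626, -0.002], [-0.759, -0.346, 0.551, 0.506], [0.02, 0.834, 0.551, 0.584], [0.0, 0.0, 0.0, 1.0]]}
{'time_s': 0.1, 'q': array([-1.30628455e+00,  1.81504004e-01,  1.60789133e+00,  7.57094020e-07,
        1.35377345e+00, -2.06299371e-01]), 'dq': array([-0.00112549, -0.00188343, -0.00272574,  0.00171595, -0.00193385,
        0.0009083 ]), 'joint_efforts': array([-5.35846721e-05, -4.45883775e+01, -3.52237630e+01, -4.84250158e-04,
        4.13336136e-03,  2.04140593e-05]), 'eef_pos': array([ 0.26070722, -0.51193636,  0.21736136]), 'eef_rot': array([-7.87741204e-04,  9.72419543e-01,  2.33237242e-01, -2.25648739e-05]), 'wrist_force': array([ 0.15067724, -0.02344302, -0.74109642]), 'torque': array([ 0.00306332, -0.00036909, -0.0395469 ]), 'grasp_force': 0.0, 'opening': 1.0004461192732743} 0.019
```

View pics/top0.png

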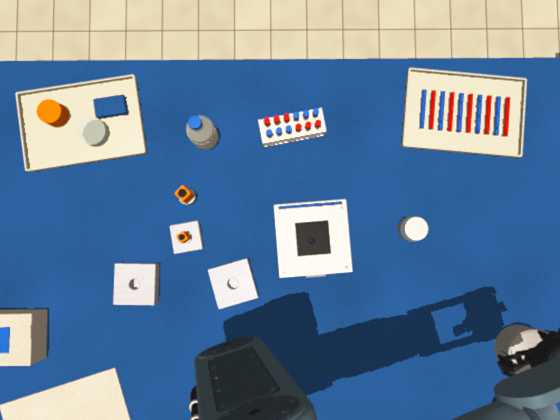

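View pics/side0.png

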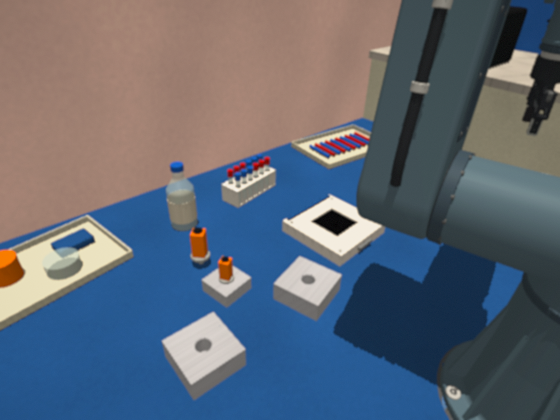

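The top view shows the dock at (313,239), with its blue bar at the top edge. One plunger stands in a small block at (186,237), another stands free at (185,195), and there are two large empty blocks. I'll measure these more closely.

```bash
cat > h.py <<'E'
from bench import ctrl
import cv2,numpy as np
def snap(n,f=None):
    im=cv2.cvtColor(ctrl.camera(n),cv2.COLOR_RGB2BGR)
    if f: cv2.imwrite(f"pics/{f}.png",im)
    return im
def ray(n,uv):
    c=ctrl.calibration(n);K=np.array(c["camera_matrix"]);T=np.array(c["world_from_camera"])
    p=np.linalg.inv(K)@[uv[0],uv[1],1];d=T[:3,:3]@[p[0],-p[1],-p[2]]
    return T[:3,3],d/np.linalg.norm(d)
def onz(n,uv,z):
    o,d=ray(n,uv);return o+d*(z-o[2])/d[2]
def two(a,b):
    (o,d),(p,e)=ray("top",a),ray("side",b)
    s=np.linalg.lstsq(np.c_[d,-e],p-o,rcond=None)[0]
    A,B=o+s[0]*d,p+s[1]*e
    return (A+B)/2,np.linalg.norm(A-B)
def blobs(m,amin,amax=1e9):
    return [c for c in cv2.findContours(m.astype(np.uint8),cv2.RETR_EXTERNAL,cv2.CHAIN_APPROX_NONE)[0] if amin<cv2.contourArea(c)<amax]
E
python3 - <<'E'
from h import *
t=cv2.imread("pics/top0.png");s=cv2.imread("pics/side0.png")
for n,im in(("top",t),("side",s)):
    h=cv2.cvtColor(im,cv2.COLOR_BGR2HSV)
    m=(h[...,0]<18)&(h[...,1]>170)&(h[...,2]>120)
    for c in blobs(m,15,600): print(n,"orange",cv2.boundingRect(c),cv2.contourArea(c),np.round(cv2.minAreaRect(c),1) if 0 else cv2.minAreaRect(c))
h=cv2.cvtColor(t,cv2.COLOR_BGR2HSV)
for c in blobs((h[...,1]<70)&(h[...,2]>150),300,9000):
    r=cv2.minAreaRect(c);z=.031 if r[1][0]>60 else .03
    P=np.array([onz("top",p,z)[:2] for p in cv2.boxPoints(r)])
    print("white",np.round(r[0],1),"ctr",np.round(P.mean(0),4),"sides",np.round(np.linalg.norm(np.diff(P,axis=0),axis=1),3)[:2],"yaw",np.round(np.degrees(np.arctan2(*(P[1]-P[0])[::-1])),1))
for c in blobs((h[...,2]<75)[205:280,275:350],300,3000):
    r=cv2.minAreaRect(c+[275,205]);P=np.array([onz("top",p,.028)[:2] for p in cv2.boxPoints(r)]);print("win",np.round(P.mean(0),4),np.round(np.linalg.norm(np.diff(P,axis=0),axis=1),3)[:2],np.degrees(np.arctan2(*(P[1]-P[0])[::-1])))
a=cv2.resize(t[175:315,105:265],None,fx=3,fy=3,interpolation=cv2.INTER_CUBIC)
b=cv2.resize(s[190:330,170:300],None,fx=3,fy=3,interpolation=cv2.INTER_CUBIC)[:420,:320]
cv2.imwrite("pics/crop.png",np.hstack([a[:420],b]))
E
```

```text
top orange (177, 232, 13, 10) 74.0 ((183.0, 236.50003051757812), (8.944271087646484, 10.28591251373291), 63.43495178222656)
top orange (175, 186, 19, 17) 145.0 ((183.5, 194.0), (14.849242210388184, 12.020814895629883), 45.0)
top orange (296, 124, 5, 6) 19.0 ((298.0, 126.5), (5.0, 4.0), 90.0)
top orange (306, 122, 5, 7) 20.5 ((308.0, 125.0), (6.0, 4.0), 90.0)
top orange (315, 120, 6, 7) 22.5 ((317.7500305175781, 122.75001525878906), (4.949747085571289, 5.656853675842285), 45.0)
top orange (264, 118, 6, 7) 21.5 ((266.75, 121.25000762939453), (5.656853675842285, 4.949747085571289), 45.0)
top orange (274, 117, 5, 6) 18.0 ((276.0, 119.5), (5.0, 4.0), 90.0)
top orange (284, 115, 5, 6) 19.0 ((286.0, 117.5), (5.0, 4.0), 90.0)
top orange (37, 100, 32, 27) 589.5 ((52.69999694824219, 112.60000610351562), (32.199378967285156, 22.807893753051758), 26.56505012512207)
top orange (503, 97, 7, 39) 113.5 ((506.19915771484375, 116.0132827758789), (3.991140127182007, 38.181907653808594), 3.814074993133545)
top orange (485, 96, 6, 38) 105.5 ((487.66595458984375, 114.51107025146484), (3.7915830612182617, 
[... 790 characters left out ...]
aw -74.1
white [522.7 340.9] ctr [ 0.2248 -0.6193] sides [0.09  0.043] yaw -72.6
white [ 15.5 339. ] ctr [0.2424 0.6208] sides [0.076 0.125] yaw -90.6
white [134.  283.8] ctr [0.3731 0.3342] sides [0.101 0.102] yaw -0.7
white [232.3 283.3] ctr [0.3721 0.0926] sides [0.102 0.103] yaw -74.6
white [185.3 236.9] ctr [0.4869 0.2087] sides [0.072 0.073] yaw -81.0
white [415.8 228.3] ctr [ 0.5035 -0.3637] sides [0.059 0.059] yaw -46.0
white [312.6 238.8] ctr [ 0.48   -0.1066] sides [0.184 0.187] yaw -85.7
white [199.5 129.5] ctr [0.7562 0.1743] sides [0.068 0.059] yaw -56.1
white [292.  126.8] ctr [ 0.7615 -0.0585] sides [0.166 0.072] yaw -79.3
win [ 0.4823 -0.1067] [0.078 0.078] -85.72734114146226
```

View pics/crop.png

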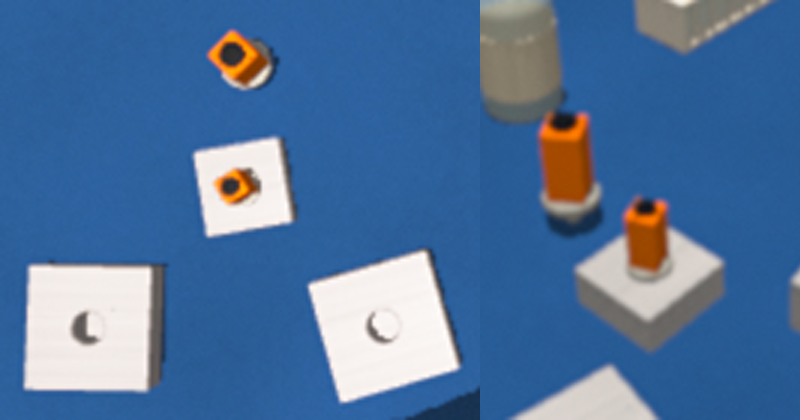

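The small plunger sits in the 70 mm block, so it is the one meant. The other is larger and stands free. Next I'll look closely at the plate and the grip.

Run:
```python
from h import *
t=np.mean([snap("top") for _ in range(6)],axis=0)
p=np.clip((t[215:262,288:335]-10)*3.5,0,255).astype(np.uint8)
g=t[220:252,168:200].astype(np.uint8)
f=lambda a,n:cv2.resize(a,(n,n),interpolation=cv2.INTER_CUBIC)
cv2.imwrite("pics/z.png",np.hstack([f(p,400),f(g,400)]))
print(np.round(onz("top",(182.3,237),.081),4), t[232:247:2,304:322:2].mean(2).round(0))
```

```text
[0.4864 0.206  0.081 ] [[61. 61. 61. 61. 60. 59. 59. 60. 59.]
 [62. 62. 61. 61. 61. 60. 60. 60. 59.]
 [63. 62. 62. 61. 60. 61. 61. 60. 59.]
 [62. 62. 59. 46. 45. 56. 62. 61. 60.]
 [62. 63. 48. 62. 61. 40. 61. 61. 60.]
 [63. 63. 61. 48. 49. 55. 61. 61. 61.]
 [63. 63. 63. 61. 61. 62. 61. 61. 60.]
 [62. 62. 63. 61. 62. 60. 61. 61. 60.]]
```

View pics/z.png

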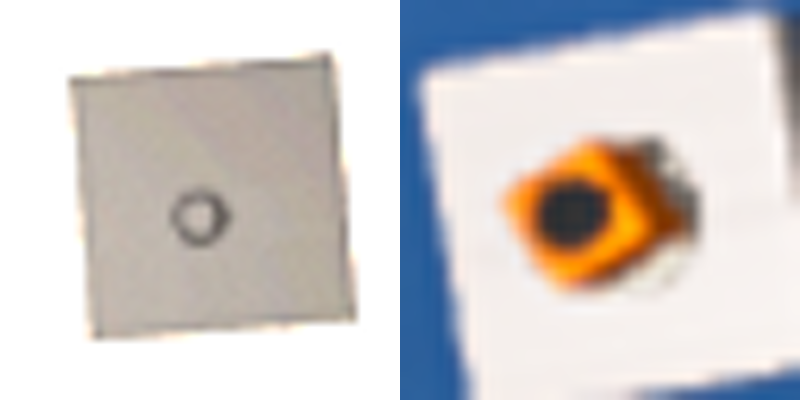

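The hole shows as a faint ring at about (311.5,240.5), some 6 mm towards −x and 3 mm towards +y from the window centre. The grip's yaw is about 39° (mod 90). Next I'll approach the plunger.

{"fn": "send_rows", "kwargs": {"dr": [[0, 0, -2], [0, 0, -2], [0, 0, -2], [0, 0, -2], [0, 0, -2], [0, 0, -2], [0, 0, -2], [0, 0, -2]], "xyz": [[52.7, -53.8, 5], [52.7, -53.8, 5], [52.7, -53.8, 5], [52.7, -53.8, 5], [52.7, -53.8, 5], [52.7, -53.8, 5], [52.7, -53.8, 5], [52.7, -53.8, 5]], "jaw": [100, 100, 100, 100, 100, 100, 100, 100]}}

```text
time_s: 1.4
eef_pos: [0.4109, -0.0347, 0.1855]
eef_rot: [0.001, 0.943, 0.333, 0.001]
wrist_force: [1.0, -0.3, -0.4]
opening: 0.998
grasp_force: 0.0
```

```bash
cat >> h.py <<'E'
from scipy.spatial.transform import Rotation as Ro
def go(p,yaw=None):
    "shift (cm) and turn (6deg) in tool axes to bring the TCP to p, upright, tool y at yaw deg (mod 180)"
    o=ctrl.get_obs();w,x,y,z=o["eef_rot"];R=Ro.from_quat([x,y,z,w])
    M=R.as_matrix();cy=np.degrees(np.arctan2(M[1,1],M[0,1]))
    a=cy if yaw is None else cy+((yaw-cy+90)%180-90)
    a=np.radians(a);Y=np.array([np.cos(a),np.sin(a),0]);Z=np.array([0,0,-1.]);T=np.c_[np.cross(Y,Z),Y,Z]
    rv=(R.inv()*Ro.from_matrix(T)).as_rotvec(degrees=True)/6
    print("t",o["time_s"],"pos",np.round(o["eef_pos"],4),"yaw",round(cy,1),"F",np.round(o["wrist_force"],1),"open",round(o["opening"],3),"grip",round(o["grasp_force"],1))
    print(" xyz",np.round(M.T@(np.array(p)-o["eef_pos"])*100,2),"dr",np.round(rv,2))
E
python3 -c "
from h import *
go([.4866,.207,.15],129);go([.4866,.207,.062],129)"
```

```text
t 1.4 pos [ 0.4109 -0.0347  0.1855] yaw -51.0 F [ 1.  -0.3 -0.4] open 0.998 grip 0.0
 xyz [ 21.08 -14.04   3.55] dr [ 0.02 -0.01 -0.01]
t 1.4 pos [ 0.4109 -0.0347  0.1855] yaw -51.0 F [ 1.  -0.3 -0.4] open 0.998 grip 0.0
 xyz [ 21.07 -14.05  12.35] dr [ 0.02 -0.01 -0.01]
```

{"fn": "send_rows", "kwargs": {"dr": [[0, 0, 0], [0, 0, 0], [0, 0, 0], [0, 0, 0], [0, 0, 0], [0, 0, 0], [0, 0, 0], [0, 0, 0]], "xyz": [[21.1, -14.0, 4], [21.1, -14.0, 5], [21.1, -14.0, 6], [21.1, -14.0, 6.5], [21.1, -14.0, 6.5], [21.1, -14.0, 6.5], [21.1, -14.0, 6.5], [21.1, -14.0, 6.5]], "jaw": [100, 100, 100, 100, 100, 100, 100, 100]}}

```text
time_s: 2.4
eef_pos: [0.4868, 0.2038, 0.1209]
eef_rot: [0.0, 0.943, 0.333, 0.001]
wrist_force: [0.4, 0.4, -0.1]
opening: 1.001
grasp_force: 0.0
```

```bash
python3 -c "
from h import *
go([.4866,.207,.062],129)
s=snap('side');cv2.imwrite('pics/s1.png',cv2.resize(s[130:330,110:370],None,fx=2.5,fy=2.5))"
```

```text
t 2.4 pos [0.4868 0.2038 0.1209] yaw -51.1 F [ 0.4  0.4 -0.1] open 1.001 grip 0.0
 xyz [ 0.18 -0.26  5.89] dr [ 0.01 -0.01 -0.02]
```

View pics/s1.png

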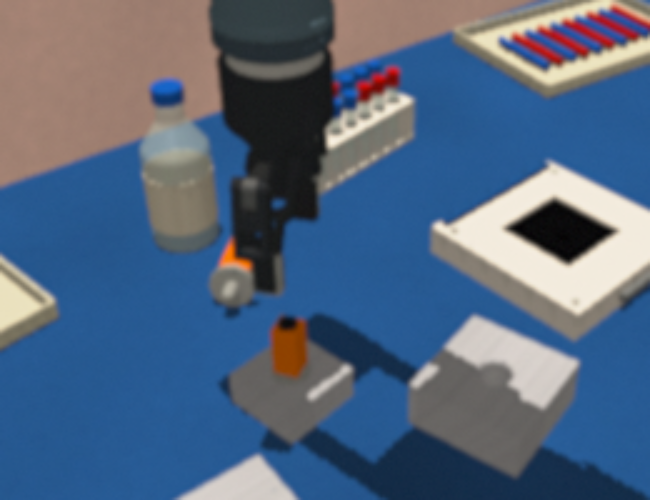

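The side view shows the big decoy plunger tilted at crop (232,280). I'll check whether the arm touched it before going lower.

Run:
```python
from h import *
t=snap("top");s=snap("side")
a=cv2.resize(t[165:265,140:260],(480,400),interpolation=cv2.INTER_CUBIC)
b=cv2.resize(s[215:295,170:230],(300,400),interpolation=cv2.INTER_CUBIC)
cv2.imwrite("pics/chk.png",np.hstack([a,b]))
print(two((183,192.5),(199,230)), two((188,199),(200,262)),two((182.3,237),(225.3,259)))
```

```text
(array([0.59099973, 0.20234878, 0.08912869]), np.float64(0.0021443950183097967)) (array([0.58441252, 0.20859095, 0.00706212]), np.float64(0.004420446042231831)) (array([0.48646452, 0.20596591, 0.08166725]), np.float64(0.00029354621605808006))
```

View pics/chk.png

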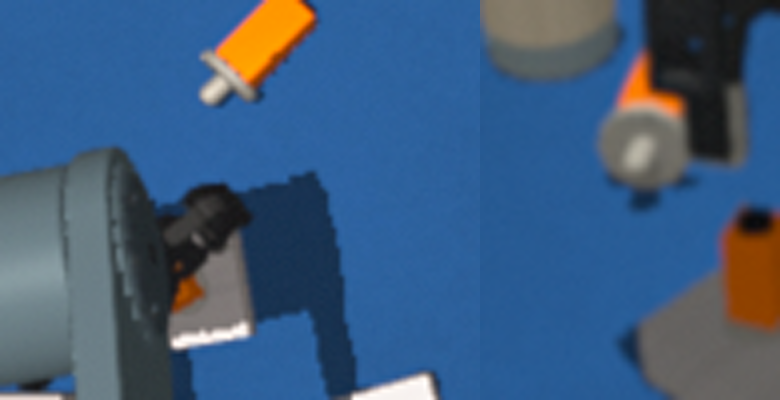

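The decoy had been standing on its pin. It toppled about 10 cm from the gripper and lies clear of the work, so I'll carry on. The target plunger's two-view fix is (0.4865, 0.206), with its cap at 0.082.

```bash
python3 -c "
from h import *
go([.4866,.206,.062],129)"
```

```text
t 2.55 pos [0.4866 0.2043 0.1206] yaw -51.1 F [0.7 0.3 0. ] open 1.001 grip 0.0
 xyz [ 0.1  -0.14  5.86] dr [ 0.   -0.01 -0.02]
```

{"fn": "send_rows", "kwargs": {"dr": [[0, 0, 0], [0, 0, 0], [0, 0, 0], [0, 0, 0], [0, 0, 0], [0, 0, 0], [0, 0, 0], [0, 0, 0]], "xyz": [[0, 0, 2], [0, 0, 4], [0, 0, 5.5], [0, 0, 5.85], [0, 0, 5.85], [0, 0, 5.85], [0, 0, 5.85], [0, 0, 5.85]], "jaw": [100, 100, 100, 100, 100, 50, 0, 0]}}

```text
time_s: 3.55
eef_pos: [0.4865, 0.2052, 0.0619]
eef_rot: [0.0, 0.943, 0.334, 0.0]
wrist_force: [0.4, -0.7, -0.2]
opening: 0.378
grasp_force: 0.0
```

{"fn": "send_rows", "kwargs": {"dr": [[0, 0, 0], [0, 0, 0], [0, 0, 0], [0, 0, 0], [0, 0, 0], [0, 0, 0], [0, 0, 0], [0, 0, 0]], "xyz": [[0, 0, 0], [0, 0, 0], [0, 0, 0], [0, 0, 0], [0, 0, 0], [0, 0, 0], [0, 0, 0], [0, 0, 0]], "jaw": [0, 0, 0, 0, 0, 0, 0, 0]}}

```text
time_s: 4.55
eef_pos: [0.4865, 0.2051, 0.0621]
eef_rot: [0.0, 0.943, 0.334, 0.0]
wrist_force: [-2.6, -0.4, 5.7]
opening: 0.229
grasp_force: 58.4
```

```bash
python3 -c "
from h import *
go([.4866,.206,.062],129)"
```

```text
t 4.55 pos [0.4865 0.2051 0.0621] yaw -51.0 F [-2.6 -0.4  5.7] open 0.229 grip 58.4
 xyz [ 0.06 -0.06  0.01] dr [ 0. -0. -0.]
```

{"fn": "send_rows", "kwargs": {"dr": [[0, 0, 0], [0, 0, 0], [0, 0, 0], [0, 0, 0], [0, 0, 0], [0, 0, 0], [0, 0, 0], [0, 0, 0]], "xyz": [[0, 0, -1], [0, 0, -2], [0, 0, -4], [0, 0, -6], [0, 0, -6], [0, 0, -6], [0, 0, -6], [0, 0, -6]], "jaw": [0, 0, 0, 0, 0, 0, 0, 0]}}

```text
time_s: 5.55
eef_pos: [0.4858, 0.205, 0.1208]
eef_rot: [-0.0, 0.943, 0.334, -0.001]
wrist_force: [0.6, 0.1, -2.2]
opening: 0.225
grasp_force: 58.7
```

Run:
```python
from h import *
t=cv2.imread("pics/top0.png")
k=47/400
c=[onz("top",(288+u*k-.5,215+v*k-.5),.031) for u,v in((70,78),(330,55),(355,320),(93,338))]
c=np.array(c)[:,:2];W=c.mean(0);print("win",W.round(4),np.linalg.norm(np.diff(c,axis=0),axis=1).round(4))
g=t[225:256,295:330].mean(2).astype(np.float32);w=np.clip(57-g,0,None);w[:,:]*=1
yy,xx=np.mgrid[225:256,295:330];m=np.hypot(xx-311,yy-240)<6
u,v=(xx*w*m).sum()/(w*m).sum(),(yy*w*m).sum()/(w*m).sum()
H=onz("top",(u,v),.0275)[:2];print("hole px",u,v,H.round(4))
a=np.radians(4.3);R=np.array([[np.cos(a),-np.sin(a)],[np.sin(a),np.cos(a)]])
print("hole in window mm",(R.T@(H-W)*1e3).round(1))
S=H+R@[0,-.012];print("start",S.round(4))
go([*S,.12],129)
```

```text
win [ 0.4822 -0.1061] [0.0762 0.0774 0.0764]
hole px 311.62082225416674 240.29368367248307 [ 0.4758 -0.1043]
hole in window mm [-6.2  2.3]
start [ 0.4767 -0.1163]
t 5.55 pos [0.4858 0.205  0.1208] yaw -51.0 F [ 0.6  0.1 -2.2] open 0.225 grip 58.7
 xyz [-20.91  24.41   0.09] dr [-0.01  0.01 -0.  ]
```

{"fn": "send_rows", "kwargs": {"dr": [[0, 0, 0], [0, 0, 0], [0, 0, 0], [0, 0, 0], [0, 0, 0], [0, 0, 0], [0, 0, 0], [0, 0, 0]], "xyz": [[-20.9, 24.4, 0], [-20.9, 24.4, 0], [-20.9, 24.4, 0], [-20.9, 24.4, 0], [-20.9, 24.4, 0], [-20.9, 24.4, 0], [-20.9, 24.4, 0], [-20.9, 24.4, 2.5]], "jaw": [0, 0, 0, 0, 0, 0, 0, 0]}}

```text
time_s: 6.55
eef_pos: [0.4789, -0.1153, 0.0978]
eef_rot: [0.001, 0.942, 0.334, 0.001]
wrist_force: [-0.0, 0.5, -2.2]
opening: 0.229
grasp_force: 59.0
```

Run:
```python
from h import *
t=snap("top");s=snap("side")
cv2.imwrite("pics/pin.png",np.hstack([cv2.resize(t[185:285,250:370],(480,400),interpolation=cv2.INTER_CUBIC),cv2.resize(s[170:270,300:380],(320,400),interpolation=cv2.INTER_CUBIC)]))
go([.4767,-.1163,.076],129)
```

```text
t 6.65 pos [ 0.4753 -0.1132  0.0941] yaw -50.9 F [-0.   1.5 -2.5] open 0.231 grip 59.0
 xyz [-0.08  0.34  1.81] dr [-0.05  0.02  0.02]
```

View pics/pin.png

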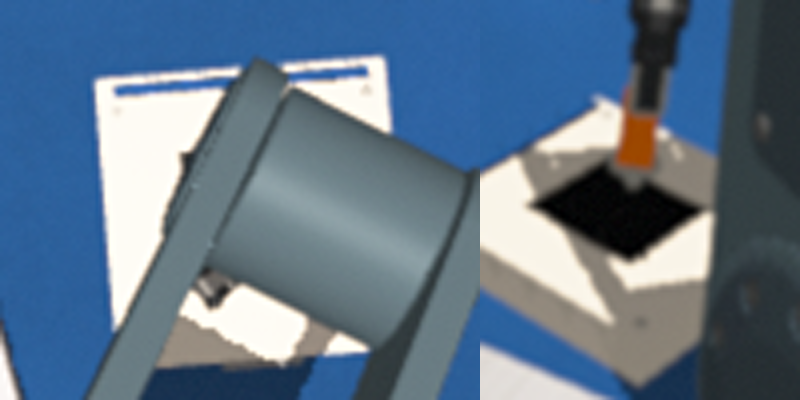

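{"fn": "send_rows", "kwargs": {"dr": [[0, 0, 0], [0, 0, 0], [0, 0, 0], [0, 0, 0], [0, 0, 0], [0, 0, 0], [0, 0, 0], [0, 0, 0]], "xyz": [[0, 0, 0], [0, 0, 0.4], [0, 0, 0.8], [0, 0, 1.2], [0, 0, 1.6], [0, 0, 1.6], [0, 0, 1.6], [0, 0, 1.6]], "jaw": [0, 0, 0, 0, 0, 0, 0, 0]}}

```text
time_s: 7.65
eef_pos: [0.4774, -0.1162, 0.0807]
eef_rot: [0.0, 0.943, 0.334, 0.0]
wrist_force: [-0.0, -0.1, -1.5]
opening: 0.229
grasp_force: 59.0
```

Run:
```python
from h import *
s=snap("side","pin2")
go([.4767,-.1163,.072],129)
for z in (.028,.032):print(onz("side",(338.5,217.5),z).round(4))
```

```text
t 7.7 pos [ 0.4774 -0.1162  0.0807] yaw -51.0 F [-0.2  0.5 -1.8] open 0.227 grip 59.0
 xyz [-0.06 -0.03  0.87] dr [ 0. -0. -0.]
[ 0.4888 -0.1329  0.028 ]
[ 0.4852 -0.1283  0.032 ]
```

{"fn": "send_rows", "kwargs": {"dr": [[0, 0, 0], [0, 0, 0], [0, 0, 0], [0, 0, 0], [0, 0, 0], [0, 0, 0], [0, 0, 0], [0, 0, 0]], "xyz": [[0, 0, 0.2], [0, 0, 0.4], [0, 0, 0.6], [0, 0, 0.7], [0, 0, 0.8], [0, 0, 0.9], [0, 0, 0.9], [0, 0, 0.9]], "jaw": [0, 0, 0, 0, 0, 0, 0, 0]}}

```text
time_s: 8.7
eef_pos: [0.4773, -0.116, 0.0717]
eef_rot: [0.0, 0.943, 0.334, 0.0]
wrist_force: [-0.8, -0.2, 0.4]
opening: 0.234
grasp_force: 59.3
```

The tip is down with about 2 N on the plate. I'll press 2 mm more and start sliding towards the hole.

{"fn": "send_rows", "kwargs": {"dr": [[0, 0, 0], [0, 0, 0], [0, 0, 0], [0, 0, 0], [0, 0, 0], [0, 0, 0], [0, 0, 0], [0, 0, 0]], "xyz": [[0, 0, 0.1], [0, 0, 0.2], [0.07, -0.12, 0.2], [0.14, -0.24, 0.2], [0.21, -0.36, 0.2], [0.28, -0.48, 0.2], [0.35, -0.6, 0.2], [0.42, -0.7, 0.2]], "jaw": [0, 0, 0, 0, 0, 0, 0, 0]}}

```text
time_s: 9.7
eef_pos: [0.4754, -0.1073, 0.0689]
eef_rot: [-0.001, 0.943, 0.334, -0.001]
wrist_force: [-0.6, -0.4, -3.1]
opening: 0.226
grasp_force: 59.1
```

{"fn": "send_rows", "kwargs": {"dr": [[0, 0, 0], [0, 0, 0], [0, 0, 0], [0, 0, 0], [0, 0, 0], [0, 0, 0], [0, 0, 0], [0, 0, 0]], "xyz": [[0, 0, 0], [0, 0, 0], [0, 0, 0], [0, 0, 0], [0, 0, 0], [0, 0, 0], [0, 0, 0], [0, 0, 0]], "jaw": [0, 0, 0, 0, 0, 0, 0, 0]}}

```text
time_s: 10.7
eef_pos: [0.4761, -0.108, 0.0696]
eef_rot: [-0.0, 0.943, 0.334, -0.0]
wrist_force: [-0.4, 0.7, -2.4]
opening: 0.227
grasp_force: 59.1
```

Contact force is gone, so the pin has dropped in. I'll lower gently with a slight continued shift.

{"fn": "send_rows", "kwargs": {"dr": [[0, 0, 0], [0, 0, 0], [0, 0, 0], [0, 0, 0], [0, 0, 0], [0, 0, 0], [0, 0, 0], [0, 0, 0]], "xyz": [[0.03, -0.04, 0], [0.06, -0.08, 0.1], [0.06, -0.08, 0.2], [0.06, -0.08, 0.3], [0.06, -0.08, 0.4], [0.06, -0.08, 0.4], [0.06, -0.08, 0.4], [0.06, -0.08, 0.4]], "jaw": [0, 0, 0, 0, 0, 0, 0, 0]}}

```text
time_s: 11.7
eef_pos: [0.4761, -0.107, 0.0656]
eef_rot: [0.0, 0.943, 0.334, 0.0]
wrist_force: [-0.2, -0.1, -1.9]
opening: 0.233
grasp_force: 59.1
```

{"fn": "send_rows", "kwargs": {"dr": [[0, 0, 0], [0, 0, 0], [0, 0, 0], [0, 0, 0], [0, 0, 0], [0, 0, 0], [0, 0, 0], [0, 0, 0]], "xyz": [[0, 0, 0.1], [0, 0, 0.2], [0, 0, 0.3], [0, 0, 0.4], [0, 0, 0.5], [0, 0, 0.5], [0, 0, 0.5], [0, 0, 0.5]], "jaw": [0, 0, 0, 0, 0, 0, 0, 0]}}

```text
time_s: 12.7
eef_pos: [0.4762, -0.107, 0.0606]
eef_rot: [0.0, 0.943, 0.334, 0.0]
wrist_force: [0.2, 0.1, -2.1]
opening: 0.229
grasp_force: 59.1
```

{"fn": "send_rows", "kwargs": {"dr": [[0, 0, 0], [0, 0, 0], [0, 0, 0], [0, 0, 0], [0, 0, 0], [0, 0, 0], [0, 0, 0], [0, 0, 0]], "xyz": [[0, 0, 0.03], [0, 0, 0.06], [0, 0, 0.09], [0, 0, 0.12], [0, 0, 0.12], [0, 0, 0.12], [0, 0, 0.12], [0, 0, 0.12]], "jaw": [0, 0, 0, 0, 0, 0, 0, 0]}}

```text
time_s: 13.7
eef_pos: [0.4763, -0.107, 0.06]
eef_rot: [0.0, 0.943, 0.334, 0.0]
wrist_force: [-2.7, 1.1, 5.4]
opening: 0.23
grasp_force: 60.2
```

{"fn": "send_rows", "kwargs": {"dr": [[0, 0, 0], [0, 0, 0], [0, 0, 0], [0, 0, 0], [0, 0, 0], [0, 0, 0], [0, 0, 0], [0, 0, 0]], "xyz": [[0, 0, 0.01], [0, 0, 0.02], [0, 0, 0.03], [0, 0, 0.03], [0, 0, 0.03], [0, 0, 0.03], [0, 0, 0.03], [0, 0, 0.03]], "jaw": [0, 0, 0, 0, 0, 0, 0, 0]}}

```text
time_s: 14.7
eef_pos: [0.4764, -0.107, 0.06]
eef_rot: [0.0, 0.943, 0.334, 0.0]
wrist_force: [-2.4, 1.7, 9.0]
opening: 0.229
grasp_force: 60.5
```

Run:
```python
from h import *
s=snap("side")
cv2.imwrite("pics/seat.png",cv2.resize(s[160:270,290:390],(600,660),interpolation=cv2.INTER_CUBIC)[:600])
go([.4763,-.107,.11],129)
```

```text
t 14.75 pos [ 0.4764 -0.107   0.0599] yaw -51.0 F [-4.1  2.3  8.3] open 0.229 grip 60.5
 xyz [-0.01 -0.   -5.01] dr [ 0. -0. -0.]
```

View pics/seat.png

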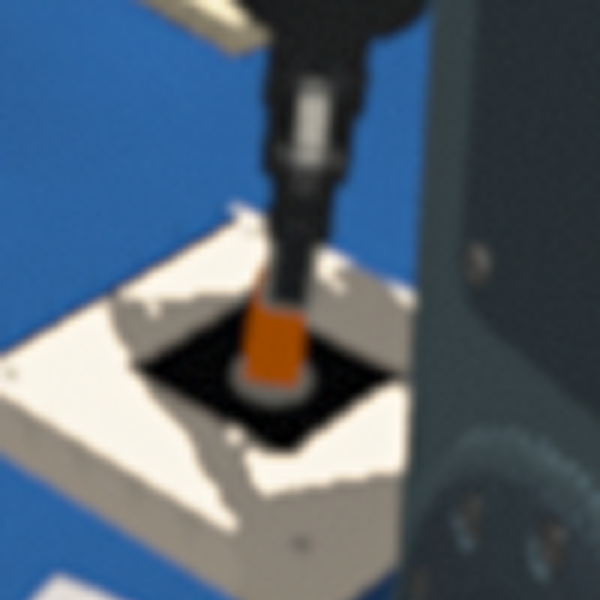

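The view shows the flange lying on the black plate, with the orange grip upright in the fingers. Force rises without further descent, so it is seated. I'll ease the preload, open and retreat.

{"fn": "send_rows", "kwargs": {"dr": [[0, 0, 0], [0, 0, 0], [0, 0, 0], [0, 0, 0], [0, 0, 0], [0, 0, 0], [0, 0, 0], [0, 0, 0]], "xyz": [[0, 0, -0.04], [0, 0, -0.04], [0, 0, -0.04], [0, 0, -0.04], [0, 0, -0.04], [0, 0, -0.04], [0, 0, -0.04], [0, 0, -0.04]], "jaw": [0, 0, 40, 60, 70, 80, 80, 80]}}

```text
time_s: 15.75
eef_pos: [0.4761, -0.107, 0.0595]
eef_rot: [0.0, 0.943, 0.334, 0.0]
wrist_force: [-0.3, 0.2, 0.9]
opening: 0.8
grasp_force: 0.0
```

{"fn": "send_rows", "kwargs": {"dr": [[0, 0, 0], [0, 0, 0], [0, 0, 0], [0, 0, 0], [0, 0, 0], [0, 0, 0], [0, 0, 0], [0, 0, 0]], "xyz": [[0, 0, 0], [0, 0, -0.5], [0, 0, -2], [0, 0, -4], [0, 0, -7], [0, 0, -11], [0, 0, -14], [0, 0, -14]], "jaw": [80, 80, 80, 80, 80, 80, 80, 80]}}

```text
time_s: 16.75
eef_pos: [0.4781, -0.1079, 0.2034]
eef_rot: [0.003, 0.943, 0.334, 0.002]
wrist_force: [-0.6, -0.3, 0.2]
opening: 0.799
grasp_force: 0.0
```

{"fn": "send_rows", "kwargs": {"dr": [[0, 0, 0], [0, 0, 0], [0, 0, 0], [0, 0, 0], [0, 0, 0], [0, 0, 0], [0, 0, 0], [0, 0, 0]], "xyz": [[-6, 8, 0], [-12, 16, 0], [-18, 24, 0], [-18, 24, 0], [-18, 24, 0], [-18, 24, 0], [-18, 24, 0], [-18, 24, 0]], "jaw": [80, 80, 80, 80, 80, 80, 80, 80]}}

```text
time_s: 17.75
eef_pos: [0.4872, -0.4052, 0.1993]
eef_rot: [-0.0, 0.942, 0.334, -0.0]
wrist_force: [0.8, 0.1, -0.0]
opening: 0.801
grasp_force: 0.0
```

Run:
```python
from h import *
t=snap("top");s=snap("side")
cv2.imwrite("pics/fin.png",np.hstack([cv2.resize(t[190:290,260:360],(400,400),interpolation=cv2.INTER_CUBIC),cv2.resize(s[160:260,290:390],(400,400),interpolation=cv2.INTER_CUBIC)]))
go([.4763,-.107,.11],129)
```

```text
t 17.85 pos [ 0.4875 -0.4055  0.1997] yaw -50.9 F [ 0.2  0.5 -0.1] open 0.799 grip 0.0
 xyz [ 17.94 -23.88   8.97] dr [-0.   -0.    0.01]
```

View pics/fin.png

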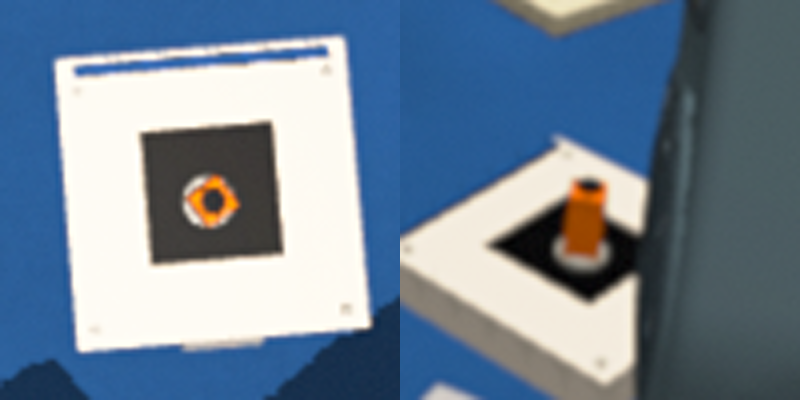

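The plunger stands alone at (313,240) in the top view, with its flange on the plate. I'll check the cap by two-view rays and hand in if it fits.

Run:
```python
from h import *
p,e=two((312.8,239.6),(337,206.3));print(p.round(4),e)
if abs(p[2]-.079)<.004 and np.hypot(p[0]-.4763,p[1]+.107)<.005: print(ctrl.hand_in())
```

```text
[ 0.4768 -0.1045  0.0799] 0.0017830651757862975
the job is handed in; nothing more can be done
None
```

The plunger is seated upright with its flange flush on the deck plate and released, and the job was handed in at about 18 s; the highest force I read on the dock was about 11 N, and a larger decoy plunger toppled early in the run, roughly 10 cm from the gripper, and was left lying.

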